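# Connect the board in the test jig: release the cam, push the connector slide home

## Task

Connect the circuit board that lies in the test jig: with a fingertip gently push the cam lever round anticlockwise to its stop, so that the cam stands at its low point, and then gently push the connector slide forward by its upright push plate until the connector is fully home on the board's edge. Only push with closed fingertips or the outside of the fingers: do not pinch the lever or the plate, lift anything, or force the slide against the cam. Leave the board in its nest and everything else on the bench where it is.

Things in the scene. Friction and masses are not known exactly. Their poses are not given: they have to be found in the camera images.
- jig: Fixed test jig: grey-painted base plate, x -150..170, y -85..85 mm, top 18 mm up. Origin on the table; x = forward, the way the slide goes to the board; z up. Along x: slide with push plate at the rear, cam and lever in the middle, board in front. Guide strips at y = +-34..50, 33 mm high. A steel stop pin (dia 8, top 62 mm up) at x -86, y 38 stops the lever.
- cam_axis (a point): Point on the cam's upright axis, 76 mm above the table (jig x -40, y 0), level with the middle of the lever handle.
- cam (a joint): Angle of cam and lever, rad, anticlockwise from above, 0 to 2.90 (stop pin). Under the lever an eccentric disc, dia 32, 8 off-centre, sits in the slide's window. 0: high point towards the slide's follower face (rear); from 2.6 to 2.90 it is low and the slide can go home. Starts 0.5 to 1.2. Dry friction 0.22 N m, about 3.2 N at the handle; stays where left.
- handle (a point): Mid-height (76 mm up) of the upright black barrel handle on the lever's end, 70 mm from the axis: dia 20, 62 to 90 mm up. The flat lever under it is 14 wide, underside 53 mm up. At joint angle a it points at a - 0.63 from the jig's x (left positive): forward at the start, rear left at the stop. In its sweep nothing else but the stop pin is over 44 mm high.
- slide (a joint): Position of the connector slide, m: 0 = fully back, 0.030 = home (hard stop, connector 8 mm over the board's edge). Starts 0 to 0.014. While the cam is not low, the slide's follower face (window's rear edge) runs against the disc and stops well short of home (8 mm at cam 1.2). Dry friction 4 N, no spring; stays where left.
- push_pad (a point): Centre of the rear face of the slide's upright steel push plate: 44 wide, 8 thick, 27 to 73 mm up; this point 52 mm up, at jig x = slide value - 135 mm, y 0. The face looks to the jig's -x: push it along +x. Behind it is only the base plate (18 mm high), with the guide strips 34 mm and more to either side.
- board: Green circuit board 102 x 86 x 2 mm with a contact tongue towards the slide, loose on four standoffs between locating pins in the front half of the jig, underside 32 mm up; parts on it to 44 mm. Origin at the centre of the underside. Not to be touched.
- multimeter: Bystander, loose: yellow multimeter 190 x 92 x 48 mm lying right of the jig. Origin under its centre.
- screwdriver: Bystander, loose: screwdriver 160 mm long, 26 mm high, lying left of the jig. Origin under its middle.
- tweezers: Bystander, loose: steel tweezers 120 mm long, 8 mm high, lying left of the jig. Origin under its middle.
- solder_reel: Bystander, loose: solder reel, dia 64, 45 mm high, standing on its flange beside the jig. Origin under its centre.
- flux_bottle: Bystander, loose: white bottle, dia 38, 85 mm high, beside the jig. Origin under its centre.
- spare_connector: Bystander, loose: black connector 48 x 13 x 16 mm lying on the right edge of the jig's base plate. Origin under its centre.
- spare_board: Bystander, loose: green circuit board 120 x 80, 16 mm high over its parts, lying left of the jig's front. Origin under its centre.

How it is judged:
On the way, in this order (a step that is already met when the one before it is completed fails the run):
1. the cam is at its low point while the slide still stands back (value of joint cam above 2.6 rad and value of joint slide below 0.022 m), for 0.2 s.
2. the slide is fully home (value of joint slide above 0.028 m), for 0.2 s.
At the end, for the whole second after the job is handed in: Cam within 0.3 rad of its stop (2.6 or more), slide at rest within 2 mm of home (0.028 or more), board at rest in its nest, within 6 mm of where it was (value of joint cam above 2.6 rad and value of joint slide above 0.028 m and velocity of joint slide below 0.005 m/s and distance of board from where it was at the start of the episode below 0.006 m and linear speed of board below 0.02 m/s); the robot touches nothing.
It fails at once if the slide is forced against the cam (over 30 N) (contact force between slide and cam above 30 N).
It fails at once if the cam lever is pinched or forced (over 36 N) (contact force between the fingers and cam above 36 N).
It fails at once if the push plate is pinched or forced (over 38 N) (contact force between the fingers and slide above 38 N).
It fails at once if the board is lifted or shifted in its nest (distance of board from where it was at the start of the episode above 0.006 m).
It fails at once if a bystander is moved, lifted or carried (over 20 mm) (distance of any of multimeter, screwdriver, tweezers, solder_reel, flux_bottle, spare_connector, spare_board from where it was at the start of the episode above 0.02 m).
It also fails if it takes over 51 s, if anything falls off the work surface, if the arm or the gripper's body presses on something with over 40 N, if the wrist force passes 120 N, or if a joint passes its speed limit or range.

## Robot

A 7-joint arm with a two-finger parallel gripper is mounted at the origin on the work surface. World frame = base frame: x ahead of the robot, y to its left, z up, the work surface at z = 0. Lengths are in m, angles in rad, forces in N, time in s.
With the tool pointing down it reaches from about 0.425 to 0.875 m from the base axis. Payload 4.7 kg.
Tool frame: the origin (TCP) lies midway between the tips of the shut fingers; the grasp point (between the pads) lies 19 mm behind it; z points along the fingers, y is the line along which they close (so a half turn about z gives the same grasp; the last joint's range is limited). The gripper opens to 87 mm and grips with 3 to 60 N. Pads are 19 mm wide; open, the fingers measure 117 mm over their backs; the gripper's body (75 mm by 190 mm) begins 51 mm behind the grasp point.
Start: joints at [-1.265, 0.321, -0.07, 1.45, 0.023, 1.371, -0.057], TCP at [0.187, 0.623, 0.223] pointing down, gripper open.
Joint ranges: [-2.86, 2.86], [-0.3, 2.09], [-1.38, 1.24], [0.06, 2.45], [-1.56, 4.7], [0.09, 2.05], [-2.69, 2.69]. Speed limits (rad/s): [2.57, 2.57, 3.14, 3.14, 3.14, 3.14, 3.14].

## Interface

Orientations are given as a rotation vector (axis times angle).
In Python, from bench import ctrl gives the robot as it stands. The module is installed in compiled form; this text tells all that it offers.
- The arm moves only by the shell command python3 -m handwheel 'ROWS' [FORCE]. ROWS is JSON, a list of rows, each a list of 7 numbers: the finger opening in m, from 0 to 0.087, then the shift along the tool's x, y, z in m, then the turn, a rotation vector about the tool's x, y, z in degrees. A call has 1 to 12 rows; each row shifts and turns the commanded pose from where the row before left it, along the tool's axes as they then stand; what a row does not reach is not made up. A row lasts 1/8 s, in which the tool goes at most 62.5 mm and 10.7 degrees, less where a joint would pass 70% of its speed; a pose out of reach is approached as far as the arm can. A call is refused whole if a number of a shift passes 0.0625 or a number of a turn 10.7, either way. A call with a gripper value outside its range is refused whole. The fingers move at their own pace and stop on an object; FORCE is the grip in N (left out, the last holds). Time passes only in rows, so rows that do not move let the fingers close. It gives the time, the measured TCP pose, the force, the opening and the grip force at its end, in the units of the state.
- ctrl.get_state(): the state, without advancing time (a new reading comes with each control period).
- ctrl.get_image(name): name is "side" or "top"; returns (picture, depth): 400x640x3 uint8, blue, green, red; 400x640 float32, m along the optical axis (not along the pixel's ray), 0 where there is no reading.
- ctrl.camera_info(name): a dict with "intrinsics" (3x3 intrinsics, pixels), "D" ([k1, k2, p1, p2, k3] as OpenCV has them; the pictures are not rectified), "R" (3x3) and "t" (3): a world point X has camera coordinates R X + t. Camera axes: x right, y down, z forward; pixel columns grow to the right and rows downward; lengths in m; the calibration is good to about 2 mm. A picture is of the moment at which its call begins. camera_info takes no time and is no camera call.
- ctrl.close_job(): hands the job in; it is judged then, once.
The state is a dict: "time": time; "joint_positions": joint angles; "qd": joint speeds; "joint_torque": joint torques, N m; "position": TCP position; "tool_rot": TCP orientation; "ft_force": force on the tool from outside, world axes, zero at the start; "torque": the same for the moment, N m; "grip_width": opening from 0.0 (shut) to 1.0 (fully open); "grip_force": force on a finger pad.
Only numpy, scipy, OpenCV 4.12 (cv2) and the standard library are available. Lean on these libraries where they do the work, as an engineer would, in place of code of your own. Each camera call takes 0.05 s, during which the arm holds its last target. There are 200 camera calls.

## Working session

There is one attempt and no reset: what is moved stays moved. The work goes in short steps, Python scripts to look and compute and a shell command to move; the robot and the scene stay as the last step left them, time stands still between calls to the robot, and variables do not carry over. Pictures are saved under pics/ and viewed, at most 10 in all, crops included, and the job is handed in when it is done.

```bash
mkdir -p pics; cat > h.py <<'E'
import numpy as np, cv2
from bench import ctrl
def ray(cam,uv):
    c=ctrl.camera_info(cam);K=np.array(c["intrinsics"]);R=np.array(c["R"]);t=np.array(c["t"])
    p=cv2.undistortPoints(np.array([[uv]],float),K,np.array(c["D"]))[0,0]
    return -R.T@t, R.T@np.array([p[0],p[1],1])
def onplane(cam,uv,z):
    o,d=ray(cam,uv); return o+d*(z-o[2])/d[2]
def cross(uvt,uvs):
    o1,d1=ray("top",uvt);o2,d2=ray("side",uvs)
    s=np.linalg.lstsq(np.c_[d1,-d2],o2-o1,rcond=None)[0]
    return (o1+s[0]*d1+o2+s[1]*d2)/2, np.linalg.norm(o1+s[0]*d1-o2-s[1]*d2)
E
python3 - <<'E'
from h import *
for n in("top","side"):
    im,d=ctrl.get_image(n);cv2.imwrite(f"pics/{n}0.png",im);np.save(f"{n}0.npy",d)
    c=ctrl.camera_info(n);print(n,-np.array(c["R"]).T@c["t"],np.array(c["R"]).round(2).tolist())
s=ctrl.get_state();print(s["time"],s["position"],s["tool_rot"],s["ft_force"],s["grip_width"])
E
```

```text
top [0.5489657  0.06106061 0.94861691] [[-0.02, -1.0, 0.02], [-1.0, 0.01, -0.06], [0.06, -0.02, -1.0]]
side [ 0.32937714 -0.757202    0.60967144] [[0.93, -0.36, -0.02], [-0.2, -0.48, -0.85], [0.3, 0.8, -0.52]]
0.1 [0.1868463  0.62204354 0.22155559] [-4.56603664e-01 -3.10801532e+00  2.73503149e-03] [ 0.190559   -0.68835388 -0.66017398] 1.0016565701280726
```

View pics/top0.png

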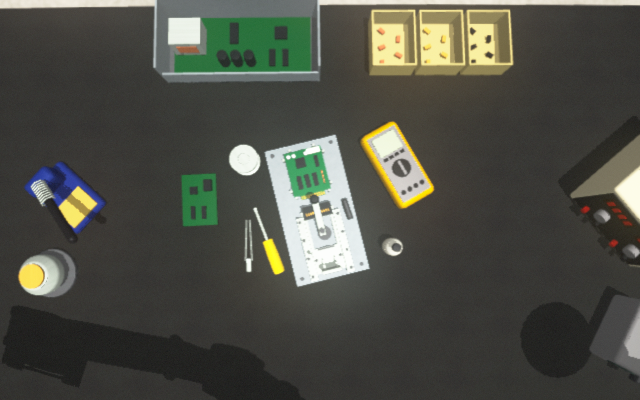

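View pics/side0.png

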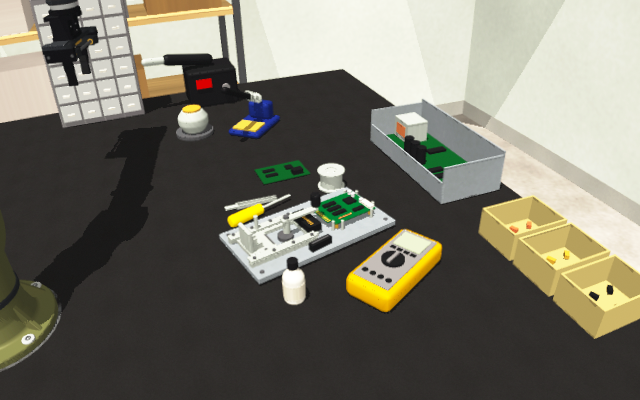

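The top view shows the jig with base corners at about (265,151), (336,136), (369,269) and (298,286). The cam axis is near (323,232), the handle near (314,198) and the push plate near (330,265). In the side view the flux bottle stands at (293,283), to the right of the jig, and the arm is well away to the left.

```bash
cat >> h.py <<'E'
def jigpose(cs):  # corners FL,FR,RR,RL in px -> x,y,yaw
    P=np.array([onplane("top",c,.018)[:2] for c in cs])
    J=np.array([[.17,.085],[.17,-.085],[-.15,-.085],[-.15,.085]])
    a=P-P.mean(0);b=J-J.mean(0)
    th=np.arctan2((b[:,0]*a[:,1]-b[:,1]*a[:,0]).sum(),(a*b).sum())
    R=np.array([[np.cos(th),-np.sin(th)],[np.sin(th),np.cos(th)]])
    t=P.mean(0)-R@J.mean(0); return t,th,R,(P-(J@R.T+t))
E
python3 - <<'E'
from h import *
im=cv2.imread("pics/top0.png");d=np.load("top0.npy")
c=im[125:295,255:380].astype(int)
m=(c.min(2)>110).astype(np.uint8)
m=cv2.morphologyEx(m,cv2.MORPH_CLOSE,np.ones((9,9)))
n,l,st,_=cv2.connectedComponentsWithStats(m);k=1+st[1:,4].argmax()
cn=max(cv2.findContours((l==k).astype(np.uint8),0,2)[0],key=cv2.contourArea)
h=cv2.approxPolyDP(cv2.convexHull(cn),6,True)[:,0]+[255,125];print(h.tolist())
r=cv2.minAreaRect(cn);print(r[1],(cv2.boxPoints(r)+[255,125]).tolist())
b=cv2.boxPoints(r)+[255,125]
b=b[np.argsort(b[:,1])];f=b[:2][np.argsort(b[:2,0])];q=b[2:][np.argsort(b[2:,0])]
t,th,R,res=jigpose([f[0],f[1],q[1],q[0]]);print("jig",t,np.degrees(th),(res*1e3).round(1).tolist())
cv2.imwrite("pics/crop1.png",cv2.resize(im[185:290,280:380],None,fx=5.5,fy=5.5,interpolation=cv2.INTER_CUBIC))
# points higher than 55 mm from depth
K=np.array(ctrl.camera_info("top")["intrinsics"])
pts=[]
for v in range(125,295):
  for u in range(255,380):
    if d[v,u]>0:
      o,e=ray("top",(u,v)); p=o+e*d[v,u]
      if .058<p[2]<.15: pts.append(np.r_[R.T@(p[:2]-t),p[2],u,v])
pts=np.array(pts);print(len(pts))
print(pts[::max(1,len(pts)//50)].round(3).tolist())
E
```

```text
[[335, 135], [369, 268], [297, 286], [255, 172], [255, 150]]
(143.27012634277344, 87.37248229980469) [[249.7177677154541, 151.3512725830078], [334.36446380615234, 129.6974639892578], [369.87157440185547, 268.4979553222656], [285.2248764038086, 290.1517639160156]]
jig [0.58779622 0.06525596] 13.544555765621588 [[0.6, 17.2], [9.4, -14.8], [-2.1, -15.4], [-7.9, 13.1]]Traceback (most recent call last):
  File "<stdin>", line 20, in <module>
  File "h.py", line 4, in ray
    c=ctrl.camera_info(cam);K=np.array(c["intrinsics"]);R=np.array(c["R"]);t=np.array(c["t"])
ValueError: time passes only in moves, steps and waits
```

View pics/crop1.png

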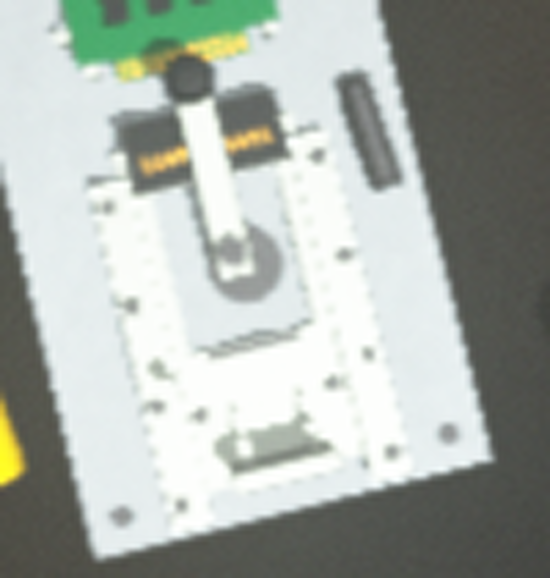

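The crop shows the handle top at about crop (188,77), which is pixel (314.2,199.0). The lever hub is at crop (233,252), pixel (322.4,230.8). The push plate is at crop (275,445), pixel (330,266), and the rear base corners are at (297.5,286.4) and (369.6,268.6).

```bash
python3 - <<'E'
from h import *
im=cv2.imread("pics/top0.png");d=np.load("top0.npy")
t,th,R,res=jigpose([(265,151),(336,135.5),(369.6,268.6),(297.5,286.4)]);print("jig",t,np.degrees(th),(res*1e3).round(1).tolist())
ax=t+R@[-.04,0];pad=t+R@[-.135,0];print("axis",ax,"pad0",pad)
for uv,z in(((314.2,199),.09),((322.4,230.8),.062)):
    p=onplane("top",uv,z)[:2];q=R.T@(p-t);w=q-[-.04,0];print(p,q,np.hypot(*w),"a=",np.arctan2(w[1],w[0])+.63)
c=ctrl.camera_info("top");K=np.array(c["intrinsics"]);Rc=np.array(c["R"])
v,u=np.mgrid[185:290,262:380];uv=np.c_[u.ravel(),v.ravel()]
n=cv2.undistortPoints(uv[:,None].astype(float),K,np.array(c["D"]))[:,0]
dd=d[uv[:,1],uv[:,0]]
P=(np.c_[n,np.ones(len(n))]*dd[:,None]-c["t"])@Rc
J=(P[:,:2]-t)@R
def sh(nm,m): print(nm,m.sum(),J[m].mean(0).round(4),J[m].min(0).round(4),J[m].max(0).round(4),P[m,2].mean())
z=P[:,2];g=dd>0
sh("handle",g&(z>.08)&(z<.1)&(J[:,0]>-.05)&(abs(J[:,1])<.08))
sh("plate",g&(z>.06)&(z<.08)&(J[:,0]<-.1)&(J[:,0]>-.16)&(abs(J[:,1])<.03))
sh("base",g&(z>.01)&(z<.024)&(J[:,0]<-.1)&(abs(J[:,1])>.055)&(abs(J[:,1])<.08))
m=im[200:290,380:410]; 
for nm,uv,zz in(("flux",(392,246),.085),("screwd",(274,262),.02)): print(nm,R.T@(onplane("top",uv,zz)[:2]-t))
E
```

```text
jig [0.58635512 0.04880264] 12.817741174074339 [[0.9, 0.1], [-2.3, 0.4], [0.6, 0.0], [0.9, -0.6]]
axis [0.54735189 0.03992863] pad0 [0.45471922 0.01885284]
[0.61530689 0.05731699] [0.03011923 0.00187921] 0.07014440701218248 a= 0.6567937995338067
[0.54751823 0.04027668] [-0.03976059  0.00030248] 0.00038576304891111915 a= 1.5312674723281061
handle 69 [0.0305 0.0013] [ 0.0214 -0.0087] [0.0399 0.011 ] 0.08886426387847601
plate 86 [-1.267e-01  1.000e-04] [-0.1312 -0.0215] [-0.123   0.0212] 0.07144851656301493
base 469 [-0.1244  0.0019] [-0.1495 -0.0799] [-0.1001  0.08  ] 0.018412511633261165
flux [-0.10614278 -0.13565246]
screwd [-0.08283129  0.12317457]
```

```bash
cat >> h.py <<'E'
T=np.array([.58636,.04880]);TH=np.radians(12.82)
RJ=np.array([[np.cos(TH),-np.sin(TH)],[np.sin(TH),np.cos(TH)]])
def now():
    from scipy.spatial.transform import Rotation as Ro
    s=ctrl.get_state();x=Ro.from_rotvec(s["tool_rot"]).as_matrix()[:,0]
    p=np.array(s["position"]);print("t",round(s["time"],2),"jig",(RJ.T@(p[:2]-T)).round(4),"z",p[2].round(4),"yaw_j",np.degrees(np.arctan2(x[1],x[0])-TH).round(1),"F",np.round(s["ft_force"],1),"j7",round(s["joint_positions"][6],2),"w",round(s["grip_width"],2))
    return np.r_[RJ.T@(p[:2]-T),p[2]],np.degrees(np.arctan2(x[1],x[0])-TH)
def onarm(phi,off,r=.07): # jig xy of finger centre, off behind the handle
    return np.array([-.04+r*np.cos(phi)+off*np.sin(phi), r*np.sin(phi)-off*np.cos(phi)])
def plan(wps,p=None,yaw=None):  # wps: (jig x,y,z, yaw_j deg), prints rounded rows
    if p is None:p,yaw=now()
    p=np.array(p,float)
    out=[]
    for w in wps:
        d=np.array(w[:3])-p;c,s=np.cos(np.radians(yaw)),np.sin(np.radians(yaw))
        b=np.round([d[0]*c+d[1]*s, d[0]*s-d[1]*c, -d[2]],3)
        dy=(w[3]-yaw+180)%360-180;r=round(-dy*2)/2
        out.append([0,*(b+0.).tolist(),0,0,r])
        p+=[b[0]*c+b[1]*s,b[0]*s-b[1]*c,-b[2]];yaw-=r
    print(str(out).replace(" ",""));return p,yaw
E
python3 - <<'E'
from h import *
p,y=now();e=np.r_[onarm(.026,.032),.2]
w=[(*(p+(e-p)*k/16),y+(91.5-y)*k/16) for k in range(1,17)]
P=plan(w[:8],p,y);plan(w[8:],*P)
E
```

```text
t 0.1 jig [-0.2624  0.6476] z 0.2216 yaw_j 150.5 F [ 0.2 -0.7 -0.7] j7 -0.06 w 1.0
[[0,-0.037,-0.028,0.001,0,0,3.5],[0,-0.038,-0.025,0.002,0,0,4.0],[0,-0.04,-0.023,0.001,0,0,3.5],[0,-0.042,-0.02,0.001,0,0,3.5],[0,-0.043,-0.018,0.002,0,0,4.0],[0,-0.043,-0.015,0.001,0,0,3.5],[0,-0.045,-0.012,0.001,0,0,4.0],[0,-0.045,-0.009,0.002,0,0,3.5]]
[[0,-0.046,-0.006,0.001,0,0,3.5],[0,-0.046,-0.003,0.001,0,0,4.0],[0,-0.046,0.0,0.002,0,0,3.5],[0,-0.046,0.003,0.001,0,0,3.5],[0,-0.046,0.005,0.002,0,0,4.0],[0,-0.045,0.009,0.001,0,0,3.5],[0,-0.045,0.011,0.001,0,0,4.0],[0,-0.044,0.015,0.002,0,0,3.5]]
```

```bash
python3 -m handwheel '[[0,-0.037,-0.028,0.001,0,0,3.5],[0,-0.038,-0.025,0.002,0,0,4.0],[0,-0.04,-0.023,0.001,0,0,3.5],[0,-0.042,-0.02,0.001,0,0,3.5],[0,-0.043,-0.018,0.002,0,0,4.0],[0,-0.043,-0.015,0.001,0,0,3.5],[0,-0.045,-0.012,0.001,0,0,4.0],[0,-0.045,-0.009,0.002,0,0,3.5]]' 15
python3 -m handwheel '[[0,-0.046,-0.006,0.001,0,0,3.5],[0,-0.046,-0.003,0.001,0,0,4.0],[0,-0.046,0.0,0.002,0,0,3.5],[0,-0.046,0.003,0.001,0,0,3.5],[0,-0.046,0.005,0.002,0,0,4.0],[0,-0.045,0.009,0.001,0,0,3.5],[0,-0.045,0.011,0.001,0,0,4.0],[0,-0.044,0.015,0.002,0,0,3.5],[0,0,0,0,0,0,0],[0,0,0,0,0,0,0]]'
python3 - <<'E'
from h import *
p,y=now();e=np.r_[onarm(.026,.032)]
plan([(*e,.16,91.5),(*e,.11,91.5),(*e,.07,91.5)],p,y)
E
```

```text
time: 1.1
position: [0.4054, 0.323, 0.2113]
tool_rot: [-1.236, -2.888, 0.0]
ft_force: [0.2, 0.1, 0.3]
grip_width: 0.174
grip_force: 0.0
time: 2.35
position: [0.6228, 0.027, 0.1999]
tool_rot: [-1.927, -2.48, 0.001]
ft_force: [-0.4, 1.5, -1.1]
grip_width: 0.009
grip_force: 0.0
t 2.35 jig [ 0.0307 -0.0293] z 0.1999 yaw_j 91.5 F [-0.4  1.5 -1.1] j7 0.28 w 0.01
[[0,-0.001,0.0,0.04,0,0,0.0],[0,0.0,0.0,0.05,0,0,0.0],[0,0.0,0.0,0.04,0,0,0.0]]
```

```bash
python3 -m handwheel '[[0,-0.001,0.0,0.03,0,0,0],[0,0,0,0.04,0,0,0],[0,0,0,0.035,0,0,0],[0,0,0,0.025,0,0,0],[0,0,0,0,0,0,0]]'
python3 - <<'E'
from h import *
now()
a,_=ctrl.get_image("top");b,_=ctrl.get_image("side")
f=lambda i:cv2.resize(i,None,fx=4,fy=4,interpolation=cv2.INTER_CUBIC)
cv2.imwrite("pics/c2.png",np.hstack([f(a[150:290,270:370]),f(b[150:290,230:330])]))
E
```

```text
time: 2.98
position: [0.6212, 0.0275, 0.0685]
tool_rot: [-1.922, -2.48, 0.004]
ft_force: [-0.4, 0.4, 0.8]
grip_width: 0.006
grip_force: 0.0
t 2.98 jig [ 0.0292 -0.0285] z 0.0685 yaw_j 91.6 F [-0.4  0.4  0.8] j7 0.33 w 0.01
```

View pics/c2.png

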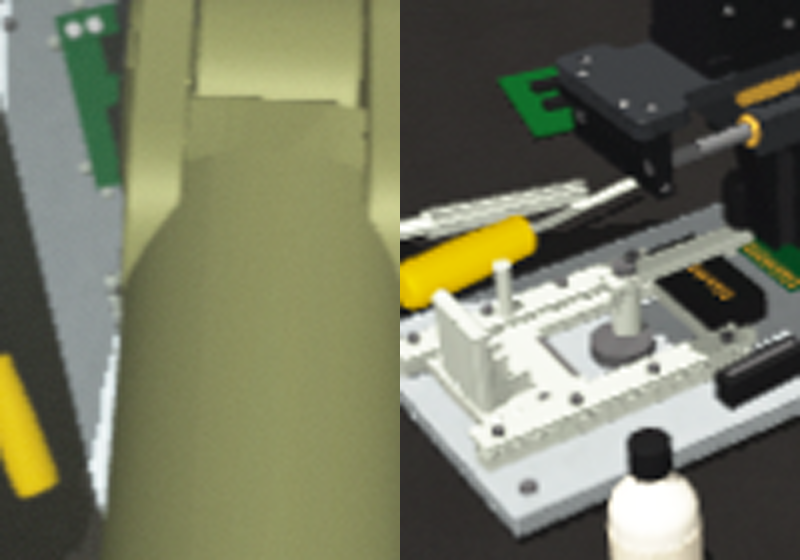

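In this view the arm hides the lever from the top camera. The side view shows the shut fingers standing at the handle's right side, near picture (740,190), and clear of the board. Next I start the arc.

```bash
python3 - <<'E'
from h import *
p,y=now()
w=[(*onarm(.026,.024),.069,91.5),(*onarm(.026,.020),.069,91.5)]+[(*onarm(f,.0195),.069,90+np.degrees(f)) for f in np.arange(.1,.62,.08)]
plan(w,p,y)
E
```

```text
t 3.08 jig [ 0.0315 -0.0298] z 0.0714 yaw_j 91.6 F [-0.3  0.2  0.6] j7 0.33 w 0.0
[[0,0.008,-0.001,0.002,0,0,0.0],[0,0.004,0.0,0.0,0,0,0.0],[0,0.005,0.002,0.0,0,0,-4.0],[0,0.006,0.001,0.0,0,0,-5.0],[0,0.006,0.001,0.0,0,0,-4.5],[0,0.005,0.002,0.0,0,0,-4.5],[0,0.006,0.001,0.0,0,0,-4.5],[0,0.006,0.001,0.0,0,0,-4.5],[0,0.005,0.002,0.0,0,0,-4.5]]
```

```bash
python3 -m handwheel '[[0,0.006,0,0.001,0,0,0.0],[0,0.004,0.0,0.0,0,0,0.0],[0,0.005,0.002,0.0,0,0,-4.0],[0,0.006,0.001,0.0,0,0,-5.0]]'
python3 -m handwheel '[[0,0.006,0.001,0.0,0,0,-4.5],[0,0.005,0.002,0.0,0,0,-4.5],[0,0.006,0.001,0.0,0,0,-4.5],[0,0.006,0.001,0.0,0,0,-4.5],[0,0.005,0.002,0.0,0,0,-4.5]]'
python3 - <<'E'
from h import *
now();print(np.r_[onarm(.58,.0195)])
a,_=ctrl.get_image("top");b,_=ctrl.get_image("side")
f=lambda i:cv2.resize(i,None,fx=4,fy=4,interpolation=cv2.INTER_CUBIC)
cv2.imwrite("pics/c3.png",np.hstack([f(a[150:290,270:370]),f(b[150:290,230:330])]))
E
```

```text
time: 3.58
position: [0.6221, 0.0452, 0.0705]
tool_rot: [1.723, 2.623, 0.0]
ft_force: [2.3, -3.3, -0.8]
grip_width: 0.007
grip_force: 1.8
time: 4.2
position: [0.6138, 0.0737, 0.0706]
tool_rot: [1.177, 2.908, 0.002]
ft_force: [3.9, -1.6, -1.4]
grip_width: 0.005
grip_force: 2.0
t 4.2 jig [0.0323 0.0182] z 0.0706 yaw_j 123.1 F [ 3.9 -1.6 -1.4] j7 0.76 w 0.01
[0.02923885 0.02205065]
```

View pics/c3.png

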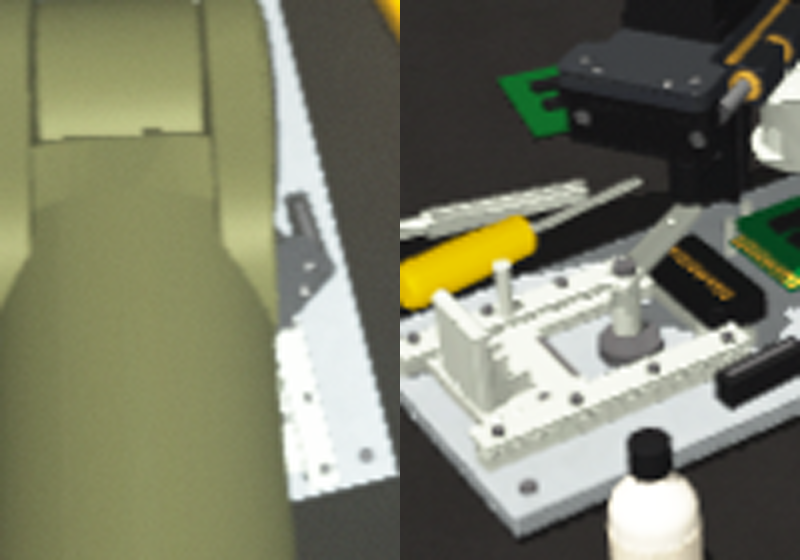

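The side view shows the lever now swung to the left and forward, with the fingers still on the handle. The force is about 4 N, so I continue along the arc.

```bash
python3 - <<'E'
from h import *
p,y=now()
ya=lambda f:123+np.degrees(f-.58)*.86
w=[(*onarm(f,.0195),.0695,ya(f)) for f in .60+.08*np.arange(1,13)]
plan(w,p,y)
E
```

```text
t 4.3 jig [0.0319 0.019 ] z 0.0706 yaw_j 123.0 F [ 2.9 -0.1 -1. ] j7 0.76 w 0.0
[[0,0.011,0.001,0.001,0,0,-5.0],[0,0.006,0.001,0.0,0,0,-4.0],[0,0.005,0.001,0.0,0,0,-4.0],[0,0.006,0.002,0.0,0,0,-3.5],[0,0.006,0.001,0.0,0,0,-4.0],[0,0.006,0.001,0.0,0,0,-4.0],[0,0.005,0.0,0.0,0,0,-4.0],[0,0.006,0.001,0.0,0,0,-4.0],[0,0.006,0.001,0.0,0,0,-4.0],[0,0.006,0.001,0.0,0,0,-4.0],[0,0.005,0.0,0.0,0,0,-4.0],[0,0.006,0.001,0.0,0,0,-4.0]]
```

```bash
python3 -m handwheel '[[0,0.009,0.001,0.001,0,0,-5.0],[0,0.006,0.001,0.0,0,0,-4.0],[0,0.005,0.001,0.0,0,0,-4.0],[0,0.006,0.002,0.0,0,0,-3.5],[0,0.006,0.001,0.0,0,0,-4.0],[0,0.006,0.001,0.0,0,0,-4.0]]'
python3 -m handwheel '[[0,0.006,0.0,0.0,0,0,-4.0],[0,0.006,0.001,0.0,0,0,-4.0],[0,0.006,0.001,0.0,0,0,-4.0],[0,0.006,0.001,0.0,0,0,-4.0],[0,0.005,0.0,0.0,0,0,-4.0],[0,0.006,0.001,0.0,0,0,-4.0]]'
python3 - <<'E'
from h import *
p,y=now();q=p[:2]-[-.04,0];r=np.hypot(*q);print("r",r,"phi",np.arctan2(q[1],q[0])+np.arcsin(.0195/r))
ya=lambda f:123+np.degrees(f-.58)*.82
w=[(*onarm(f,.0195),.0695,ya(f)) for f in np.arange(1.64,2.13,.08)]
plan(w,p,y)
E
```

```text
time: 5.05
position: [0.5867, 0.101, 0.0702]
tool_rot: [0.537, 3.091, 0.002]
ft_force: [3.7, -1.4, 3.2]
grip_width: 0.007
grip_force: 1.7
time: 5.8
position: [0.5529, 0.1107, 0.07]
tool_rot: [-0.118, 3.135, 0.0]
ft_force: [3.9, -1.4, 0.9]
grip_width: 0.005
grip_force: 2.1
t 5.8 jig [-0.0189  0.0678] z 0.07 yaw_j -188.5 F [ 3.9 -1.4  0.9] j7 1.46 w 0.0
r 0.07098816856655689 phi 1.5465980152997811
[[0,0.007,0.002,0.001,0,0,-1.5],[0,0.006,0.001,0.0,0,0,-3.5],[0,0.006,0.0,0.0,0,0,-4.0],[0,0.005,0.0,0.0,0,0,-3.5],[0,0.006,0.0,0.0,0,0,-4.0],[0,0.006,0.0,0.0,0,0,-3.5],[0,0.006,-0.001,0.0,0,0,-4.0]]
```

```bash
python3 -m handwheel '[[0,0.007,0.001,0.001,0,0,-1.5],[0,0.006,0.001,0.0,0,0,-3.5],[0,0.006,0.0,0.0,0,0,-4.0],[0,0.005,0.0,0.0,0,0,-3.5],[0,0.006,0.0,0.0,0,0,-4.0]]'
python3 -m handwheel '[[0,0.006,0.0,0.0,0,0,-3.5],[0,0.006,-0.001,0.0,0,0,-4.0],[0,0,0,0,0,0,0]]'
python3 - <<'E'
from h import *
p,y=now();q=p[:2]-[-.04,0];r=np.hypot(*q);print("r",r,"phi",np.arctan2(q[1],q[0])+np.arcsin(.0195/r))
w=[(*onarm(f,.0195),.0695,y) for f in (2.13,2.17,2.2)]
plan(w,p,y)
E
```

```text
time: 6.42
position: [0.5236, 0.1063, 0.0688]
tool_rot: [-0.565, 3.085, -0.003]
ft_force: [5.7, -3.4, -0.1]
grip_width: 0.004
grip_force: 2.5
time: 6.8
position: [0.5114, 0.1023, 0.0684]
tool_rot: [-0.763, 3.045, 0.0]
ft_force: [3.5, -0.7, 1.0]
grip_width: 0.005
grip_force: 1.4
t 6.8 jig [-0.0612  0.0688] z 0.0684 yaw_j -164.7 F [ 3.5 -0.7  1. ] j7 1.85 w 0.0
r 0.07198754497326156 phi 2.144684810214003
[[0,-0.001,0.001,-0.001,0,0,0.0],[0,0.003,0.0,0.0,0,0,0.0],[0,0.002,-0.001,0.0,0,0,0.0]]
```

```bash
python3 -m handwheel '[[0,0.003,0,0,0,0,0],[0,0,0,0,0,0,0]]'
python3 -m handwheel '[[0,-0.01,0,0,0,0,0],[0,-0.02,0,0,0,0,0],[0,0,0,-0.04,0,0,0],[0,0,0,-0.05,0,0,0],[0,0,0,0,0,0,0]]'
python3 - <<'E'
from h import *
p,y=now()
# to behind the plate, yaw 180 in jig
A=(-.1505,0.,.16)
w=[(*(p+(np.array(A)-p)*k/5),y+((-180-y)*k/5)) for k in range(1,6)]
plan(w,p,y)
a,_=ctrl.get_image("top");b,_=ctrl.get_image("side")
f=lambda i:cv2.resize(i,None,fx=4,fy=4,interpolation=cv2.INTER_CUBIC)
cv2.imwrite("pics/c4.png",np.hstack([f(a[150:290,270:370]),f(b[150:290,230:330])]))
E
```

```text
time: 7.05
position: [0.5087, 0.1011, 0.0681]
tool_rot: [-0.765, 3.045, 0.0]
ft_force: [4.5, 0.0, 1.5]
grip_width: 0.006
grip_force: 1.9
time: 7.68
position: [0.5361, 0.1166, 0.1609]
tool_rot: [-0.767, 3.042, 0.002]
ft_force: [0.1, -0.3, -0.4]
grip_width: 0.003
grip_force: 0.0
t 7.67 jig [-0.034   0.0772] z 0.1609 yaw_j -164.5 F [ 0.1 -0.3 -0.4] j7 1.83 w 0.0
[[0,0.027,-0.009,0.0,0,0,3.0],[0,0.026,-0.01,0.0,0,0,3.0],[0,0.025,-0.011,0.001,0,0,3.5],[0,0.025,-0.013,0.0,0,0,3.0],[0,0.024,-0.014,0.0,0,0,3.0]]
```

View pics/c4.png

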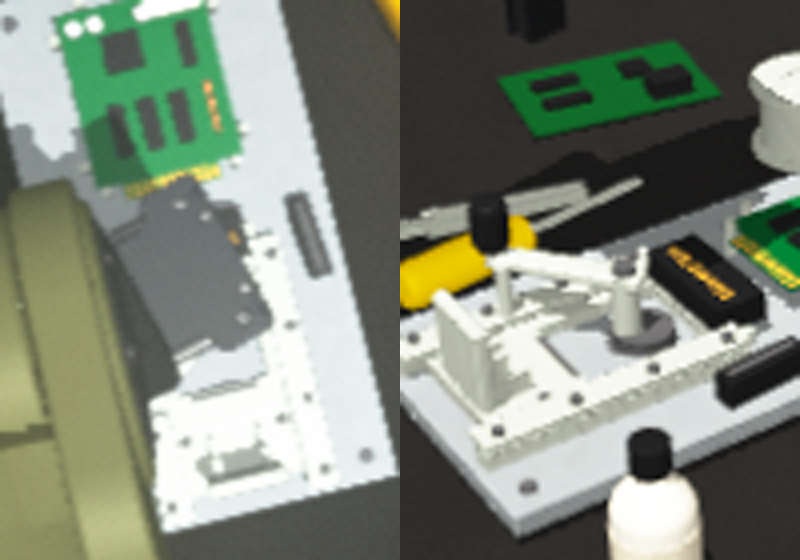

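The side view shows the lever swung to the rear left, almost at the stop pin. The black handle is centred at picture (488,222), which is side pixel (252,205.5). The slide and board have not moved.

```bash
python3 - <<'E'
from h import *
q=RJ.T@(onplane("side",(252,205.5),.076)[:2]-T)-[-.04,0];print("r",np.hypot(*q),"a",np.arctan2(q[1],q[0])+.63)
E
python3 -m handwheel '[[0,0.027,-0.009,0.0,0,0,3.0],[0,0.026,-0.01,0.0,0,0,3.0],[0,0.025,-0.011,0.001,0,0,3.5],[0,0.025,-0.013,0.0,0,0,3.0],[0,0.024,-0.014,0.0,0,0,3.0],[0,0,0,0,0,0,0]]'
python3 - <<'E'
from h import *
p,y=now()
plan([(-.1505,0,.14,-180),(-.1505,0,.10,-180),(-.1505,0,.065,-180),(-.1505,0,.046,-180)],p,y)
E
```

```text
r 0.06813911316623825 a 2.8893138979682
time: 8.52
position: [0.4353, 0.0131, 0.1547]
tool_rot: [0.346, -3.118, -0.001]
ft_force: [0.3, 0.4, -0.1]
grip_width: 0.004
grip_force: 0.0
t 8.53 jig [-0.1552 -0.0013] z 0.1547 yaw_j -180.2 F [ 0.3  0.4 -0.1] j7 1.68 w 0.0
[[0,-0.005,0.001,0.015,0,0,0.0],[0,0.0,0.0,0.04,0,0,0.0],[0,0.0,0.0,0.035,0,0,0.0],[0,0.0,0.0,0.019,0,0,0.0]]
```

```bash
python3 -m handwheel '[[0,-0.003,0.001,0.015,0,0,0.0],[0,0.0,0.0,0.04,0,0,0.0],[0,0.0,0.0,0.035,0,0,0.0],[0,0.0,0.0,0.019,0,0,0.0],[0,0,0,0,0,0,0]]'
python3 - <<'E'
from h import *
now()
b,_=ctrl.get_image("side")
cv2.imwrite("pics/c5.png",cv2.resize(b[150:290,200:330],None,fx=4,fy=4,interpolation=cv2.INTER_CUBIC))
E
```

```text
time: 9.15
position: [0.4387, 0.0164, 0.0448]
tool_rot: [0.351, -3.116, 0.001]
ft_force: [0.4, -0.3, 0.9]
grip_width: 0.007
grip_force: 0.0
t 9.15 jig [-0.1512  0.0012] z 0.0448 yaw_j -180.0 F [ 0.4 -0.3  0.9] j7 1.71 w 0.01
```

View pics/c5.png

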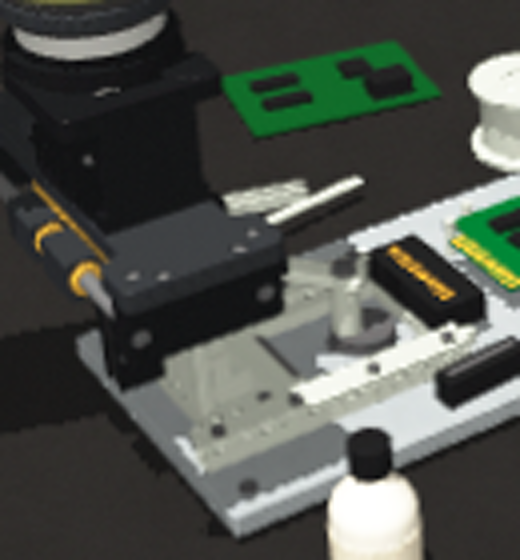

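The side view shows the shut fingers standing behind the push plate with a gap of about 10 mm. The gripper body is well above the lever handle. Next I push the plate gently.

```bash
python3 -m handwheel '[[0,-0.004,0,0,0,0,0],[0,-0.004,0,0,0,0,0],[0,-0.004,0,0,0,0,0],[0,-0.003,0,0,0,0,0]]'; python3 -m handwheel '[[0,-0.003,0,0,0,0,0],[0,-0.003,0,0,0,0,0],[0,-0.003,0,0,0,0,0],[0,-0.003,0,0,0,0,0]]'; python3 -c "from h import *;now()"
```

```text
time: 9.7
position: [0.455, 0.0193, 0.0477]
tool_rot: [0.35, -3.121, -0.0]
ft_force: [-3.4, -0.4, 2.8]
grip_width: 0.004
grip_force: 2.1
time: 10.2
position: [0.4671, 0.0221, 0.0475]
tool_rot: [0.35, -3.122, -0.0]
ft_force: [-4.4, 0.1, 4.0]
grip_width: 0.005
grip_force: 2.1
t 10.2 jig [-0.1223  0.0004] z 0.0475 yaw_j -180.0 F [-4.4  0.1  4. ] j7 1.72 w 0.0
```

```bash
python3 -m handwheel '[[0,-0.002,0,0,0,0,0],[0,-0.002,0,0,0,0,0],[0,-0.002,0,0,0,0,0]]'; python3 -m handwheel '[[0,-0.001,0,0,0,0,0],[0,0,0,0,0,0,0]]'; python3 -c "from h import *;now()"
```

```text
time: 10.58
position: [0.4729, 0.0234, 0.0475]
tool_rot: [0.35, -3.122, -0.0]
ft_force: [-4.3, 0.2, 3.8]
grip_width: 0.006
grip_force: 2.1
time: 10.82
position: [0.4739, 0.0236, 0.0475]
tool_rot: [-0.35, 3.122, 0.0]
ft_force: [-3.3, 1.0, 1.7]
grip_width: 0.004
grip_force: 1.6
t 10.82 jig [-0.1152  0.0004] z 0.0475 yaw_j -180.0 F [-3.3  1.   1.7] j7 1.72 w 0.0
```

Not at the hard stop yet. I go on in 1 mm steps until the force rises.

```bash
for i in 1 2; do python3 -m handwheel '[[0,-0.001,0,0,0,0,0],[0,0,0,0,0,0,0]]' | grep -E "posi|ft"; done
```

```text
position: [0.4744, 0.0236, 0.0475]
ft_force: [-5.1, 0.8, 2.7]
position: [0.4744, 0.0236, 0.0474]
ft_force: [-8.5, 0.0, 5.3]
```

```bash
for i in 1 2; do python3 -m handwheel '[[0,-0.001,0,0,0,0,0],[0,0,0,0,0,0,0]]' | grep -E "posi|ft"; done
```

```text
position: [0.4744, 0.0236, 0.0472]
ft_force: [-9.5, -0.3, 7.8]
position: [0.4743, 0.0235, 0.0471]
ft_force: [-12.3, -1.2, 9.4]
```

Hard stop reached: the force rises with no movement. I back off, go up and check.

```bash
python3 -m handwheel '[[0,0.006,0,0,0,0,0],[0,0.008,0,0,0,0,0],[0,0,0,-0.03,0,0,0],[0,0,0,-0.05,0,0,0],[0,0,0,-0.06,0,0,0],[0,0,-0.06,-0.02,0,0,0],[0,0.0,-0.06,0,0,0,0],[0,0,-0.06,0,0,0,0],[0,0,-0.06,0,0,0,0],[0,0,0,0,0,0,0]]'
python3 - <<'E'
from h import *
now()
a,d=ctrl.get_image("top");b,_=ctrl.get_image("side")
f=lambda i:cv2.resize(i,None,fx=4,fy=4,interpolation=cv2.INTER_CUBIC)
cv2.imwrite("pics/c6.png",np.hstack([f(a[150:290,270:370]),f(b[150:290,230:330])]))
c=ctrl.camera_info("top");v,u=np.mgrid[185:290,262:380];uv=np.c_[u.ravel(),v.ravel()]
n=cv2.undistortPoints(uv[:,None].astype(float),np.array(c["intrinsics"]),np.array(c["D"]))[:,0]
P=(np.c_[n,np.ones(len(n))]*d[uv[:,1],uv[:,0]][:,None]-c["t"])@np.array(c["R"]);J=(P[:,:2]-T)@RJ;z=P[:,2]
m=(z>.06)&(z<.08)&(J[:,0]<-.085)&(J[:,0]>-.16)&(abs(J[:,1])<.022);print("plate",m.sum(),J[m].mean(0) if m.any() else 0)
m=(z>.08)&(z<.1)&(abs(J[:,0])<.15)&(abs(J[:,1])<.09);q=J[m].mean(0)-[-.04,0] if m.any() else [0,0];print("handle",m.sum(),np.hypot(*q),np.arctan2(q[1],q[0])+.63)
E
```

```text
time: 13.08
position: [0.5164, -0.2187, 0.2075]
tool_rot: [-0.335, 3.123, -0.007]
ft_force: [-0.1, 0.6, 0.3]
grip_width: 0.005
grip_force: 0.0
t 13.07 jig [-0.1276 -0.2453] z 0.2075 yaw_j -180.6 F [-0.1  0.6  0.3] j7 2.2 w 0.0
plate 81 [-0.09938719 -0.0003471 ]
handle 70 0.0693396765100758 2.852199567625027
```

View pics/c6.png

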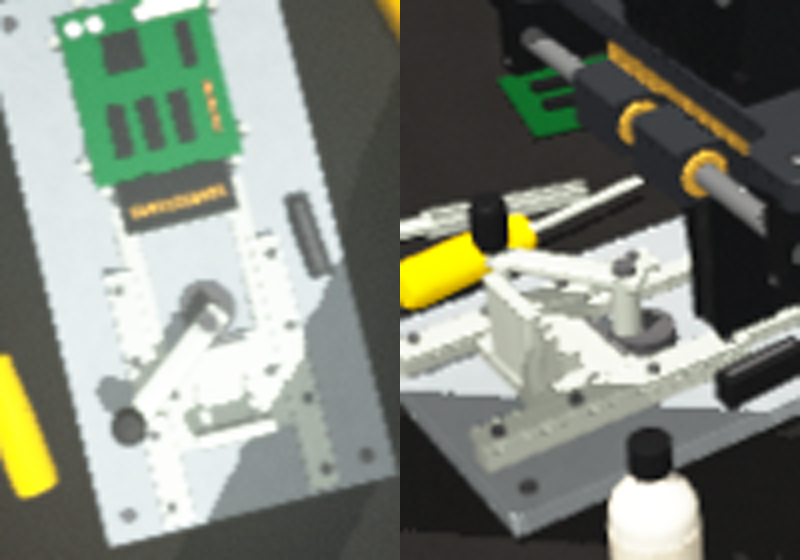

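The top view shows the connector seated over the board's tongue at picture (180,200), the lever at the rear left and the board in place. The measured plate position matches home (about 30 mm) and the cam is at about 2.85 rad.

```bash
python3 -c "
from bench import ctrl
print(ctrl.close_job())"
```

```text
the job is handed in; nothing more can be done
None
```

The job is handed in: the cam lever was pushed round to about 2.85 rad, the slide was then pushed against its hard stop with the connector over the board's tongue, and the final picture shows the board in its nest with the arm clear; no verdict came back.

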